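# Lift the wet painted tile onto the drying rack with the spatula

### The job

The tile on the plywood board has just been painted, so lift it with the spatula and never touch it with the gripper: feel for the board with the blade's edge, pressing only lightly, slide the blade under the tile without ramming it into the fence at the board's far side, and lift it clear. Carry it face up and roughly level to the drying rack and set it down gently, square and centred, across the two bearers of the empty bay. Then draw the blade out, lay the spatula back as it was, its handle centred across both bars of the tool rest, and leave everything else where it stands.

Things in the scene. Friction and masses are not known exactly. Their poses are not given: they have to be found in the camera images.
- tile: the wet tile, lying on the board: square 100 x 100 mm, 9 mm thick, about 0.2 kg, terracotta with a white and blue painted face. Origin at the centre of its underside, z up through the face, x and y along its edges. Its lower edges are undercut all round: the flat underside is 86 x 86 mm, and a shallow bevel rises 1.8 mm over 7 mm from there to the outer edge
- spatula: cranked spatula, 0.26 kg, its handle lying across the tool rest's two bars. Origin: middle of the handle's underside; x along the handle towards the blade, z up. Handle x -66 to +54, 18 mm wide (y), 22 mm tall (z 0 to 22). A 12 mm wide neck drops at x = 66 to the rear of the steel blade, which runs forward from (66, 0, -34 mm): 100 long, 48 wide, 2.5 mm thick, front 20 mm tapering to a 0.4 mm edge
- spatula_grip (a point): where to grip the handle, between the rest's bars: 11 mm above the middle of the handle's underside; fingers close along the spatula's y. Note: the blade is bent at its rear by up to 5 degrees up or down from parallel to the handle, differently each time, and the poses do not show it: its front edge lies (166, 0, -34 +- 9 mm) from the spatula's origin, and has to be felt or seen
- board: fixed plywood work board, 240 mm (x) x 200 mm (y) x 12 mm, top at z = 12 mm. Origin at the centre of its underside. A fence 12 mm thick and 22 mm high above the board runs along its far side, its near face at x = +100 mm in the board's frame. The tile lies up to 35 mm in front of the fence, roughly parallel to it
- rack: fixed wooden drying rack: base 130 mm (x) x 210 mm (y) x 8 mm, with four bearers along x (130 mm long, 12 mm wide, tops 38 mm above the table) that form two bays side by side, centred at y = -52 and +52 mm. Origin at the centre of its underside. The bay at -52 mm holds a dry tile
- rack_bay (a point): the empty bay (y = +52 mm of the rack): midway between its two bearers, at the height of their tops (38 mm). The clear gap between the two bearers is 58 mm wide and open at both ends; below the tops it is 30 mm deep. The rack's x runs along the bearers
- rest: fixed wooden tool rest between board and rack: a foot 110 x 70 x 6 mm with two bars across it (along y), 60 mm long, 10 mm thick, at x = -36 and +36 mm, their tops 45 mm above the table (62 mm clear between them). The handle lies on both bars, its middle over the origin, the blade hanging free over a cardboard sheet. Origin at the centre of its underside
- done_tile: bystander: a tile like the first, already drying in the rack's other bay. Origin at the centre of its underside
- pot: bystander: small paint pot, 30 mm across and 30 mm high, standing on the board near its near left corner. Origin under its centre
- bottle: bystander: paint bottle, 54 mm across, 150 mm high, beyond the task's things
- mug: bystander: mug, 76 mm across, 85 mm high, beyond the task's things
- jar: bystander: jar with lid, 60 mm across, 70 mm high, beyond the spatula
- brush: bystander: paint brush 170 mm long lying on the table near the robot, on its right (-y)
- sanding_block: bystander: cork sanding block 70 x 35 x 22 mm, on the table near the robot, on its left (+y)
Mind the look-alikes: they are no part of the job. Leave any blue look-alike of the spatula alone.

How it is judged:
On the way:
1. the tile is lifted clear of the board on the spatula (height (world z) of tile above 0.045 m and contact force between tile and spatula above 0.4 N and contact force between tile and board below 0.05 N and angle between tile's own z axis and vertical below 0.4 rad), for 0.2 s.
At the end, for the whole second after the job is handed in: Tile at rest face up on both bearers of the empty bay, within 25 mm along and 10 mm across of the bay middle and 0.12 rad of square, clear of the spatula; spatula still, its handle level on both bars of the rest, its middle within 15 mm (along and across) of the rest centre (x of tile in the frame of rack_bay between -0.025 and 0.025 m and y of tile in the frame of rack_bay between -0.01 and 0.01 m and z of tile in the frame of rack_bay between -0.004 and 0.004 m and angle between each of tile, spatula's own z axis and vertical below 0.06 rad and (angle between the x axis of tile and the x axis of rack, either way round below 0.12 rad or angle between the y axis of tile and the x axis of rack, either way round below 0.12 rad) and linear speed of each of tile, spatula below 0.01 m/s and contact force between tile and spatula below 0.02 N and x of spatula in the frame of rest between -0.015 and 0.015 m and y of spatula in the frame of rest between -0.015 and 0.015 m and height (world z) of spatula between 0.041 and 0.049 m); the robot touches nothing.
It fails at once if the gripper or arm touches the wet tile (contact force between any of the fingers, the arm and tile above 0.3 N).
It fails at once if the spatula is pressed hard on the board (over 15 N) (contact force between spatula and board above 15 N).
It fails at once if the tile is rammed into the board or its fence (over 30 N) or banged down on the rack (over 20 N) (contact force between tile and board above 30 N or contact force between tile and rack above 20 N).
It fails at once if the tile tips up steeply (over 0.6 rad) (angle between tile's own z axis and vertical above 0.6 rad).
It fails at once if the dry tile is shifted by more than 12 mm or another bystander by more than 30 mm (distance of done_tile from where it was at the start of the episode above 0.012 m or distance of any of pot, bottle, mug, jar, brush, sanding_block from where it was at the start of the episode above 0.03 m).
It also fails if it takes over 72 s, if anything falls off the work surface, if the arm or the gripper's body presses on something with over 40 N, if the wrist force passes 120 N, or if a joint passes its speed limit or range.

### The arm

A 7-joint arm with a two-finger parallel gripper is mounted at the origin on the work surface. World frame = base frame: x ahead of the robot, y to its left, z up, the work surface at z = 0. Lengths are in m, angles in rad, forces in N, time in s.
With the tool pointing down it reaches from about 0.425 to 0.825 m from the base axis. Payload 3.6 kg.
Tool frame: the origin (TCP) lies where the fingers leave the gripper's body, on its centre line; the fingertips stand 73 mm ahead of it and the grasp point (between the pads) lies 54 mm ahead of it; x points along the fingers, y is the direction in which the jaws open and shut, and the axes are right-handed (so a half turn about x gives the same grasp; the last joint's range is limited). The gripper opens to 85 mm and grips with 20 to 120 N. Pads are 22 mm wide; open, the fingers measure 114 mm over their backs; the gripper's body (76 mm by 85 mm) begins 54 mm behind the grasp point. The pads swing forward as they close: fully open they stand 13 mm farther back than shut.
Start: joints at [-1.266, 0.615, -0.013, 1.423, 0.008, 1.103, -0.04], TCP at [0.212, 0.615, 0.304] pointing down, gripper open.
Joint ranges: [-3.12, 3.12], [-0.3, 2.06], [-1.34, 1.32], [0.26, 2.42], [-1.36, 4.5], [0.01, 1.98], [-2.84, 2.84]. Speed limits (rad/s): [2.79, 2.79, 3.14, 3.14, 3.14, 3.14, 3.14].

### API

Orientations are given as a unit quaternion [x, y, z, w].
In Python, from station import arm, snapshot, camera_info, ticket gives the robot as it stands. Calls block until the motion is done:
- arm.movep(position, orientation): joint-space move of the TCP to a pose.
- arm.line_to(position, velocity=0.15, ori=None): straight line of the TCP; ori=None keeps the orientation; velocity is the mean speed in m/s.
- arm.move_j(angles): joint-space move.
- arm.move_gripper(opening, effort=None): opening from 0.0 (shut) to 1.0 (fully open); effort is the grip in N (None keeps the last); returns when the fingers have stopped.
- arm.pause(seconds).
- arm.ik(position, orientation): joint angles nearest the present ones, or None.
- snapshot(name): name is "scene" or "top"; returns the picture (384x512x3 uint8, blue, green, red); there is no depth.
- camera_info(name): a dict with "fx", "fy", "cx", "cy" (pixels), "dist_coeffs" ([k1, k2, p1, p2, k3] as OpenCV has them; the pictures are not rectified), "R" (3x3) and "t" (3): a world point X has camera coordinates R X + t. Camera axes: x right, y down, z forward; pixel columns grow to the right and rows downward; lengths in m; the calibration is good to about 2 mm. A picture is of the moment at which its call begins. camera_info takes no time and is no camera call.
A pose or a line that the arm cannot do raises arm.MotionError and nothing moves.
- ticket.finish_job(): hands the job in, once; it reports no verdict.
Readings, each from a call of its own:
- arm.read_time(): time.
- arm.read_joint_positions(): joint angles.
- arm.read_dq(): joint speeds.
- arm.read_effort(): joint torques, N m.
- arm.read_tool_pos(): TCP position.
- arm.read_eef_rot(): TCP orientation.
- arm.read_ft_force(): force on the tool from outside, world axes, zero at the start.
- arm.read_wrist_torque(): the same for the moment, N m.
- arm.read_opening(): opening from 0.0 (shut) to 1.0 (fully open).
Only numpy, scipy, OpenCV 4.12 (cv2) and the standard library are available. Lean on these libraries where they do the work, as an engineer would, in place of code of your own. Each camera call takes 0.05 s, during which the arm holds its last target. There are 200 camera calls.

## Working session

There is one attempt and no reset: what is moved stays moved. The work goes in short steps, each a Python script; the robot and the scene stay as the last script left them, time stands still between calls to the robot, and variables do not carry over. Pictures are saved under pics/ and viewed, about 8 in all and at most 12, crops included, and the job is handed in when it is done.

```bash
ls; mkdir -p pics; python3 - <<'E'
from station import *
import cv2,numpy as np
for n in ("scene","top"):
    im=snapshot(n); cv2.imwrite(f"pics/{n}0.png",im); c=camera_info(n)
    print(n,{k:np.round(v,4).tolist() for k,v in c.items() if not isinstance(v,str)})
print(arm.read_time(),arm.read_ft_force(),arm.read_eef_rot(), arm.read_opening())
E
```

```text
pics
scene {'fx': 435.8544, 'fy': 435.8544, 'cx': 257.4842, 'cy': 196.6433, 'dist_coeffs': [-0.0505, 0.0, 0.0, 0.0, 0.0], 'R': [[0.7673, 0.6413, -0.0005], [0.3901, -0.4674, -0.7934], [-0.509, 0.6085, -0.6088]], 't': [-0.422, -0.1753, 1.5137]}
top {'fx': 366.8899, 'fy': 366.8899, 'cx': 256.4361, 'cy': 195.8275, 'dist_coeffs': [-0.0724, 0.0, 0.0, 0.0, 0.0], 'R': [[0.0053, -0.9997, 0.0253], [-0.9964, -0.0074, -0.084], [0.0841, -0.0247, -0.9961]], 't': [-0.0675, 0.5558, 1.1925]}
0.1 [ 8.75644885e-01  6.72122891e-04 -1.31550654e-01] [ 0.11591448  0.6975263  -0.11758117  0.69727725] 0.998824484040968
```

View pics/top0.png

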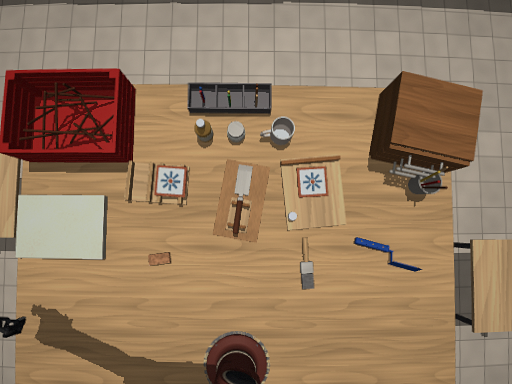

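View pics/scene0.png

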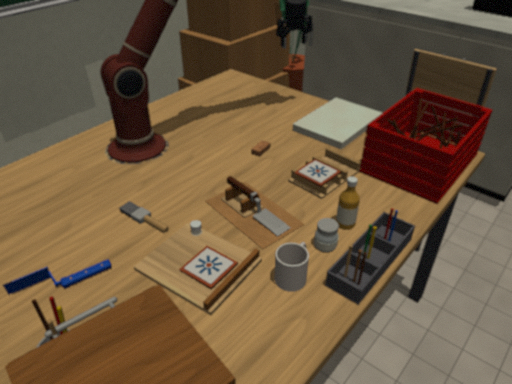

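```bash
python3 - <<'E'
import cv2,numpy as np
t=cv2.imread("pics/top0.png")[145:250,120:350]; s=cv2.imread("pics/scene0.png")[150:310,130:370]
t=cv2.resize(t,None,fx=3.4,fy=3.4,interpolation=cv2.INTER_CUBIC)
cv2.imwrite("pics/c1.png",t)
cv2.imwrite("pics/c2.png",cv2.resize(s,None,fx=3.3,fy=3.3,interpolation=cv2.INTER_CUBIC))
E
```

```text
(no output)
```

View pics/c1.png

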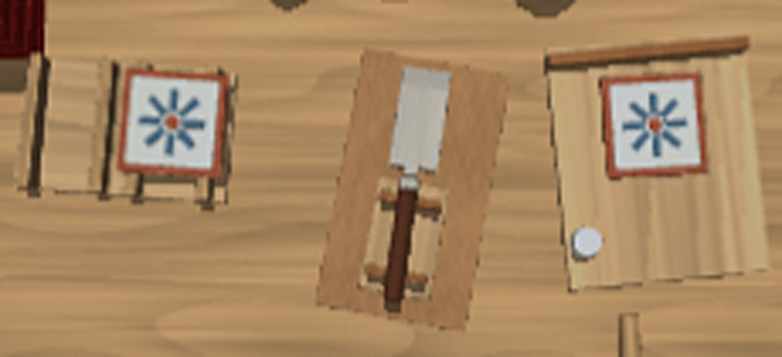

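View pics/c2.png

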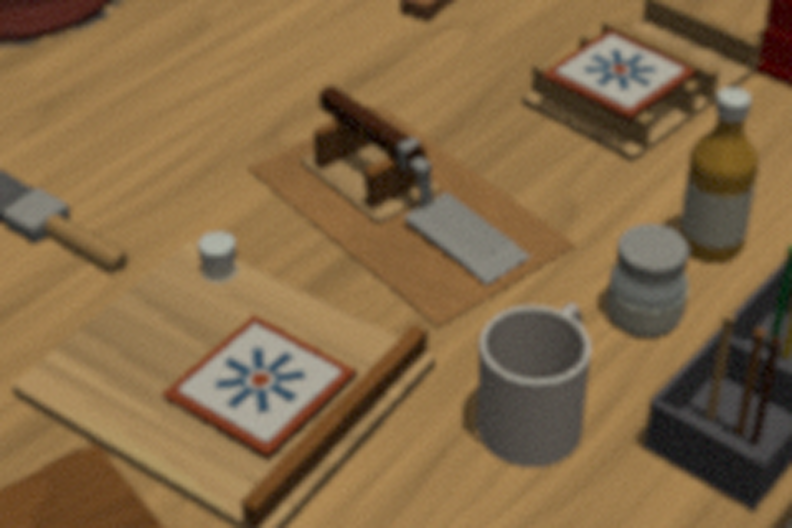

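```bash
cat > vis.py <<'E'
import cv2,numpy as np
from station import camera_info
def ray(cam,px,z):
    c=camera_info(cam); K=np.array([[c["fx"],0,c["cx"]],[0,c["fy"],c["cy"]],[0,0,1]])
    u=cv2.undistortPoints(np.array(px,float).reshape(-1,1,2),K,np.array(c["dist_coeffs"])).reshape(-1,2)
    R=np.array(c["R"]);o=-R.T@np.array(c["t"]); d=np.c_[u,np.ones(len(u))]@R
    return (o+d*((z-o[2])/d[:,2])[:,None])[:,:2]
def blob(mask,near,close=0):
    """component of the mask nearest to a pixel -> contour points"""
    m=mask.astype(np.uint8)
    if close: m=cv2.morphologyEx(m,cv2.MORPH_CLOSE,np.ones((close,close)))
    cs=[c for c in cv2.findContours(m,cv2.RETR_EXTERNAL,cv2.CHAIN_APPROX_NONE)[0] if len(c)>12]
    return max(cs,key=lambda c:cv2.pointPolygonTest(c,near,True)).reshape(-1,2)
def rect(cam,cnt,z):
    p=ray(cam,cnt,z)*1000; r=cv2.minAreaRect(p.astype(np.float32))
    return np.round(r[0],1),np.round(r[1],1),round(r[2],2)
E
python3 - <<'E'
import cv2,numpy as np
from vis import *
near={"top":dict(t=(312,181),d=(170,181),h=(238,218),b=(243,180)),"scene":dict(t=(209,265),d=(318,171),h=(240,190),b=(272,222))}
for cam in near:
    im=cv2.imread(f"pics/{cam}0.png"); H,S,V=cv2.split(cv2.cvtColor(im,cv2.COLOR_BGR2HSV)); n=near[cam]
    for k in n: print(cam,k,im[n[k][1],n[k][0]],(H[n[k][1],n[k][0]],S[n[k][1],n[k][0]],V[n[k][1],n[k][0]]))
    w=((S<60)&(V>130))|((H>90)&(H<130)&(S>50))
    for k,z in (("t",.021),("d",.047)): print(cam,k,rect(cam,blob(w,n[k],3),z))
    g=(S<50)&(V>110)
    print(cam,"blade",rect(cam,blob(g,n["b"]),.011), rect(cam,blob(g,n["b"]),.003))
    dk=(V<105)&((H<11)|(H>170))&(S>60)
    try: print(cam,"handle",rect(cam,blob(dk,n["h"]),.065))
    except Exception as e: print(e)
# manual top pixels from crop
f=lambda P:np.array(P)/3.4+[120,145]
print("board",np.round(ray("top",f([(548,68),(568,290),(766,270)]),.012)*1000,1))
print("fence near edge/top",np.round(ray("top",f([(548,68),(748,50)]),.034)*1000,1))
print("fence far top",np.round(ray("top",f([(548,55),(747,38)]),.034)*1000,1))
print("bearer tops L,M x",np.round(ray("top",f([(38,55),(32,193),(110,63),(104,196)]),.038)*1000,1))
print("handle",np.round(ray("top",f([(404,190),(394,310)]),.067)*1000,1))
print("bars",np.round(ray("top",f([(378,190),(440,200),(366,272),(428,282)]),.045)*1000,1))
E
```

```text
top t [ 49  75 149] (np.uint8(8), np.uint8(171), np.uint8(149))
top d [ 49  75 148] (np.uint8(8), np.uint8(171), np.uint8(148))
top h [29 45 78] (np.uint8(10), np.uint8(160), np.uint8(78))
top b [162 171 176] (np.uint8(19), np.uint8(20), np.uint8(176))
top t (array([ 607.3, -250.8]), array([84.8, 84.3]), 4.12)
top d (array([602.4, 218.7]), array([83.9, 85.5]), 86.58)
top blade (array([601.7, -17.9]), array([ 47.9, 120.5]), 82.69) (array([602.6, -17.8]), array([ 48.2, 121.3]), 82.69)
top handle (array([487.4,  -2. ]), array([ 15.4, 103.6]), 82.13)
scene t [ 44  71 131] (np.uint8(9), np.uint8(169), np.uint8(131))
scene d [ 70  85 132] (np.uint8(7), np.uint8(120), np.uint8(132))
scene h [ 0 22 30] (np.uint8(22), np.uint8(255), np.uint8(30))
scene b [116 125 127] (np.uint8(25), np.uint8(22), np.uint8(127))
scene t (array([ 607.5, -251.3]), array([82.8, 83.9]), 3.92)
scene d (array([604.4, 216.5]), array([83.6, 82.7]), 86.33)
scene blade (array([616. , -21.6]), array([ 46.2, 105. ]), 78.03) (array([610.4, -14.2]), array([ 46.7, 106.1]), 78.03)
scene handle (array([507.6, -15.7]), array([22.5, 43.5]), 80.26)
board [[ 662.5 -147.5]
 [ 442.7 -167.1]
 [ 463.  -363.9]]
fence near edge/top [[ 658.8 -145.4]
 [ 679.  -343.3]]
fence far top [[ 671.6 -145.4]
 [ 691.  -342.5]]
bearer tops L,M x [[667.  351.3]
 [532.5 352.3]
 [659.5 280.6]
 [530.1 282.4]]
handle [[536.   -6.8]
 [423.8   1.5]]
bars [[537.4  18.6]
 [528.2 -40.8]
 [459.1  29.1]
 [449.9 -29.9]]
```

```bash
python3 - <<'E'
import cv2,numpy as np
t=cv2.imread("pics/top0.png")[155:211,120:192]; s=cv2.imread("pics/scene0.png")[150:206,285:360]
t=cv2.resize(t,None,fx=10,fy=10,interpolation=cv2.INTER_CUBIC)
for i in range(0,720,100): cv2.putText(t,str(120+i//10),(i,10),0,.35,(255,255,255),1); cv2.line(t,(i,0),(i,6),(0,0,255),1)
for i in range(0,560,100): cv2.putText(t,str(155+i//10),(0,i+4),0,.35,(255,255,255),1)
cv2.imwrite("pics/c3.png",t)
E
```

```text
(no output)
```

View pics/c3.png

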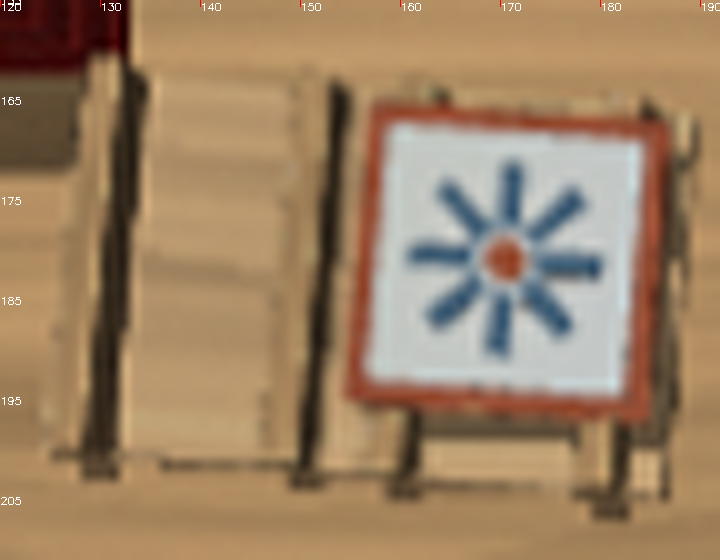

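```bash
python3 - <<'E'
from vis import *
r=lambda P,z=.038:np.round(ray("top",P,z)*1000,1)
print("L edge",*r([(132,161.5),(128.2,200)])); print("M edge",*r([(153,163.2),(150,201.3)]))
print("near ends",*r([(126.8,200.3),(148.6,201.6),(159.3,202.5),(179.5,204)]))
print("far ends",*r([(130.5,160.3),(151,163),(181.5,164.5)]))
E
```

```text
L edge [665.9 348.5] [538.2 356.5]
M edge [660.6 278.5] [534.5 284.5]
near ends [537.2 361.1] [533.5 289.1] [530.8 253.8] [526.4 187.5]
far ends [669.9 353.7] [661.2 285.1] [656.9 184. ]
```

```bash
cat > sp.py <<'E'
import numpy as np
from scipy.spatial.transform import Rotation as Ro
from station import arm
FLIP=1
def R(yaw,pitch=0.): return Ro.from_euler("ZY",[yaw,-pitch],degrees=True).as_matrix()   # deg, pitch + = nose up
def tcp(p,yaw,pitch=0.,flip=None):
    f=FLIP if flip is None else flip
    r=R(yaw,pitch); T=np.c_[-r[:,2],f*r[:,1],f*r[:,0]]
    return np.asarray(p)+r@[0,0,.065], Ro.from_matrix(T).as_quat()
def edge_tcp(E,yaw,pitch,e): return tcp(np.asarray(E)-R(yaw,pitch)@e,yaw,pitch)
def line(pq,v=.15): arm.line_to(pq[0].tolist(),velocity=v,ori=pq[1].tolist())
REST=np.array([.494,-.0045,.045]); RYAW=-7.6
E
python3 - <<'E'
import sp; from sp import *
for f in (1,-1):
    for p,y,pi in ((REST,RYAW,0),([.48,-.262,.06],4.5,-10),([.48,-.262,.06],4.5,8),([.40,-.27,.06],4.5,-10),([.484,.33,.06],-3.5,5),([.40,.335,.06],-3.5,5)):
        a=tcp(p,y,pi,f); q=arm.ik(a[0].tolist(),a[1].tolist()); print(f,p,pi,None if q is None else np.round(q,2))
E
```

```text
1 [ 0.494  -0.0045  0.045 ] 0 [ 0.01  0.68 -0.07  2.05  0.11  0.42  1.3 ]
1 [0.48, -0.262, 0.06] -10 [0.39 0.75 0.04 1.78 0.08 0.77 2.01]
1 [0.48, -0.262, 0.06] 8 [ 0.69  0.69 -0.29  1.99  0.29  0.38  1.86]
1 [0.4, -0.27, 0.06] -10 [0.45 0.69 0.06 1.97 0.1  0.64 2.07]
1 [0.484, 0.33, 0.06] 5 [-0.65  0.72 -0.02  1.85  0.15  0.52  0.72]
1 [0.4, 0.335, 0.06] 5 [-0.77  0.66 -0.01  2.02  0.17  0.41  0.58]
-1 [ 0.494  -0.0045  0.045 ] 0 [-0.37  0.74  0.51  2.06 -0.72  0.52 -1.02]
-1 [0.48, -0.262, 0.06] -10 [ 0.01  0.86  0.69  1.79 -0.54  0.86 -0.54]
-1 [0.48, -0.262, 0.06] 8 [ 0.42  0.67  0.12  2.   -0.41  0.39 -0.6 ]
-1 [0.4, -0.27, 0.06] -10 [ 0.17  0.74  0.5   1.98 -0.37  0.67 -0.6 ]
-1 [0.484, 0.33, 0.06] 5 [-1.02  0.8   0.58  1.86 -0.65  0.6  -1.69]
-1 [0.4, 0.335, 0.06] 5 [-1.13  0.73  0.55  2.03 -0.67  0.49 -1.74]
```

```bash
python3 - <<'E'
from sp import *
from station import snapshot
import cv2
a=tcp(REST+[0,0,.12],RYAW); arm.movep(a[0].tolist(),a[1].tolist())
line(tcp(REST,RYAW),.12); print(arm.read_time(),arm.read_ft_force())
arm.move_gripper(0.0,effort=100); print(arm.read_opening(),arm.read_ft_force(),arm.read_tool_pos(),tcp(REST,RYAW)[0])
line(tcp(REST+[0,0,.04],RYAW),.1); arm.pause(.2)
print(arm.read_time(),arm.read_ft_force(),arm.read_wrist_torque(),arm.read_opening())
cv2.imwrite("pics/top1.png",snapshot("top")); s=snapshot("scene"); cv2.imwrite("pics/scene1.png",s)
cv2.imwrite("pics/c4.png",cv2.resize(s[90:290,150:400],None,fx=3,fy=3,interpolation=cv2.INTER_CUBIC))
E
```

```text
3.6833 [-1.38281667  0.67559312 -0.46044688]
0.1931911490508896 [-0.42182064  1.25063824  5.4342643 ] [ 0.49414517 -0.00426999  0.11046181] [ 0.494  -0.0045  0.11  ]
5.0667 [ 0.36172568 -0.18787991 -3.18300114] [ 9.89297597e-03  6.32862888e-05 -5.67347315e-02] 0.19149750124660647
```

View pics/c4.png

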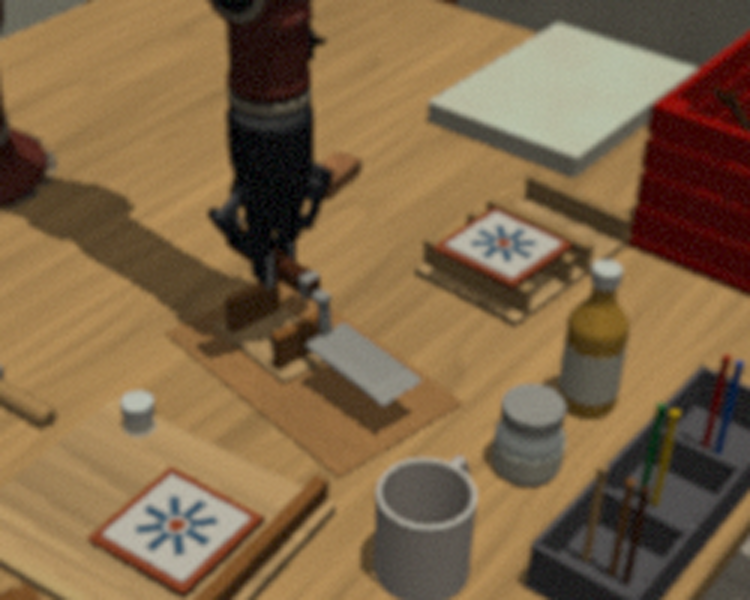

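```bash
cat >> sp.py <<'E'
TILE=np.array([.6074,-.251]); BYAW=4.5; U=np.array([np.cos(np.radians(BYAW)),np.sin(np.radians(BYAW))])
E0=np.array([.166,0,-.034])
def ft(n=4):
    v=[]
    for _ in range(n): v.append(arm.read_ft_force()); arm.pause(.01)
    return np.mean(v,0)
def at(s,z): return np.r_[TILE+U*s,z]      # point on the tile's mid line, s from tile centre
E
python3 - <<'E'
from sp import *
line(tcp(REST+[0,0,.13],RYAW),.25)
P=-10
a=edge_tcp(at(-.07,.10),BYAW,P,E0); arm.movep(a[0].tolist(),a[1].tolist())
line(edge_tcp(at(-.07,.026),BYAW,P,E0),.15); arm.pause(.2)
f0=ft(8); print("base",f0,arm.read_time())
z=.026
while z>-.002:
    z-=.0005; line(edge_tcp(at(-.07,z),BYAW,P,E0),.02); d=ft(3)-f0
    if abs(d[2])>.8: print(round(z,4),np.round(d,2))
    if d[2]>1.8: break
t=np.array(arm.read_tool_pos()); q=arm.read_eef_rot()
print(arm.read_time(),t,edge_tcp(at(-.07,z),BYAW,P,E0)[0]-t,np.array(q)-edge_tcp(at(-.07,z),BYAW,P,E0)[1])
E
```

```text
base [ 0.03225709 -0.09008952 -2.51064878] 7.6917
0.0185 [-0.55  0.27  1.01]
0.018 [-1.15  0.08  1.62]
0.0175 [-1.37  0.18  3.57]
12.3667 [ 0.39154704 -0.26808916  0.1439729 ] [ 0.00023278  0.00011948 -0.00015134] [ 7.52371732e-05  1.08470066e-04 -1.41371936e-04 -1.20232535e-04]
```

```bash
cat >> sp.py <<'E'
E1=np.array([.166,0,-.0408])   # felt front edge in the spatula frame
BEND=-3.9
E
python3 - <<'E'
from sp import *
P=2.4
g=lambda s,z:edge_tcp(at(s,z),BYAW,P,E1)
line(edge_tcp(at(-.07,.017),BYAW,-10,E1),.05); line(g(-.07,.016),.05); arm.pause(.15)
f0=ft(8); print("base",f0,arm.read_time()); z=.0145; line(g(-.07,z),.03)
d=ft()-f0
while d[2]<1.0 and z>.008:
    z-=.0003; line(g(-.07,z),.02); d=ft(3)-f0
print("touch z",z,d); z+=.0001
for s in np.arange(-.065,-.0299,.005):
    line(g(s,z),.04); d=ft(3)-f0; print(round(s,3),round(z,4),np.round(d,2))
    if d[2]>4: z+=.0003
    if s<-.055 and d[2]<.4: z-=.0002
    if np.hypot(d[0],d[1])>8: break
np.save("f0.npy",np.r_[f0,z]); print(arm.read_time())
from station import snapshot; import cv2
cv2.imwrite("pics/top2.png",snapshot("top")); im=snapshot("scene"); cv2.imwrite("pics/scene2.png",im)
cv2.imwrite("pics/c5.png",cv2.resize(im[190:310,120:280],None,fx=5,fy=5,interpolation=cv2.INTER_CUBIC))
E
```

```text
base [ 0.16999316  0.14785797 -2.58923514] 13.875
touch z 0.011500000000000002 [-0.26613857 -0.47975843  1.23244687]
-0.065 0.0116 [-0.25  0.2   0.46]
-0.06 0.0116 [-0.33 -0.07 -0.35]
-0.055 0.0114 [-0.43 -0.37 -0.06]
-0.05 0.0112 [-0.48 -0.6   0.7 ]
-0.045 0.0112 [0.25 0.06 0.09]
-0.04 0.0112 [ 0.46 -0.05  0.46]
-0.035 0.0112 [ 0.55 -0.19 -0.41]
-0.03 0.0112 [0.24 0.17 0.2 ]
19.3083
```

View pics/c5.png

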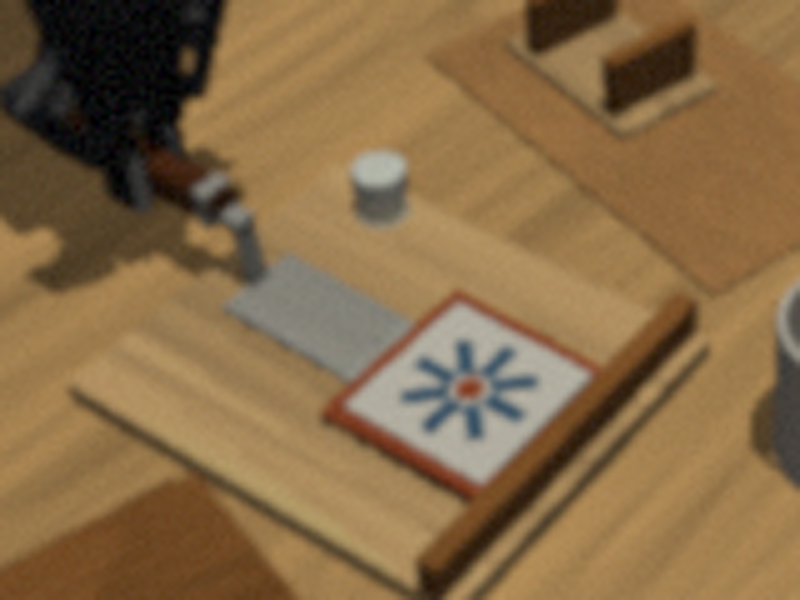

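```bash
python3 - <<'E'
from vis import *
for cam,n in (("top",(312,180)),("scene",(214,266))):
    im=cv2.imread(f"pics/{cam}2.png"); H,S,V=cv2.split(cv2.cvtColor(im,cv2.COLOR_BGR2HSV))
    w=((S<60)&(V>130))|((H>90)&(H<130)&(S>50))
    print(rect(cam,blob(w,n,3),.021))
    g=(S<50)&(V>90)
    try: print("blade",rect(cam,blob(g,(308,206) if cam=="top" else (184,252)),.014))
    except Exception as e: print(e)
E
```

```text
(array([ 560.6, -255.2]), array([209.9,  84.4]), 5.07)
blade (array([ 521.1, -258.1]), array([103.1,  48. ]), 4.97)
(array([ 576.2, -253.9]), array([176.5,  83.8]), 4.69)
blade (array([ 524.9, -258.7]), array([85.4, 47. ]), 4.15)
```

```bash
python3 - <<'E'
from sp import *
P=2.4
g=lambda s,z:edge_tcp(at(s,z),BYAW,P,E1)
f=np.load("f0.npy"); f0,z=f[:3],f[3]
for s in np.r_[np.arange(-.028,-.0121,.002),np.arange(-.008,.0541,.004)]:
    line(g(s,z),.03); d=ft(2)-f0; print(round(s,3),round(z,4),np.round(d,2))
    if np.hypot(d[0],d[1])>7 or d[2]>6: break
print(arm.read_time())
from station import snapshot; import cv2
cv2.imwrite("pics/top3.png",snapshot("top")); im=snapshot("scene"); cv2.imwrite("pics/scene3.png",im)
from vis import *
for cam,n in (("top",(312,180)),("scene",(214,266))):
    im=cv2.imread(f"pics/{cam}3.png"); H,S,V=cv2.split(cv2.cvtColor(im,cv2.COLOR_BGR2HSV))
    w=((S<60)&(V>130))|((H>90)&(H<130)&(S>50))
    print(rect(cam,blob(w,n,3),.023))
E
```

```text
-0.028 0.0112 [-0.8  -0.32  1.27]
-0.026 0.0112 [-1.91  0.3   1.08]
-0.024 0.0112 [-0.86  0.31  0.41]
-0.022 0.0112 [-1.2   0.07  0.69]
-0.02 0.0112 [-1.31 -0.17  0.66]
-0.018 0.0112 [-0.88 -0.38  0.19]
-0.016 0.0112 [-1.23 -0.52  1.62]
-0.014 0.0112 [-1.54 -1.04  0.7 ]
-0.008 0.0112 [ 0.05 -0.3  -0.2 ]
-0.004 0.0112 [-0.42 -0.43  0.22]
0.0 0.0112 [-0.12 -0.04  0.03]
0.004 0.0112 [-1.06 -0.36  1.51]
0.008 0.0112 [-0.31  0.04  0.32]
0.012 0.0112 [-0.65 -0.15  0.43]
0.016 0.0112 [-1.67 -0.24  0.36]
0.02 0.0112 [-1.04 -0.23  0.87]
0.024 0.0112 [-1.52 -0.27  0.92]
0.028 0.0112 [-2.07  0.14  0.65]
0.032 0.0112 [-1.64 -0.29  0.64]
0.036 0.0112 [-2.13 -0.63  0.39]
0.04 0.0112 [-2.72 -0.81  1.06]
0.044 0.0112 [-2.58 -0.69  1.35]
0.048 0.0112 [-1.79 -0.73  0.4 ]
0.052 0.0112 [-3.17 -1.17  1.09]
26.4083
(array([ 603.2, -252.7]), array([126.3,  84.2]), 6.01)
(array([ 623.1, -250.3]), array([84.4, 84.1]), 5.27)
```

```bash
python3 - <<'E'
from sp import *
f0=np.load("f0.npy")[:3]
g=lambda s,z,P:edge_tcp(at(s,z),BYAW,P,E1)
line(g(.050,.016,4.5),.02); print(np.round(ft()-f0,2))
line(g(.046,.024,6.),.03); print(np.round(ft()-f0,2))
line(g(.044,.085,6.),.08); arm.pause(.3); print(np.round(ft()-f0,2),arm.read_time())
from station import snapshot; import cv2
cv2.imwrite("pics/top4.png",snapshot("top")); im=snapshot("scene"); cv2.imwrite("pics/scene4.png",im)
cv2.imwrite("pics/c6.png",cv2.resize(im[150:310,100:300],None,fx=3.5,fy=3.5,interpolation=cv2.INTER_CUBIC))
from vis import *
for cam,n in (("top",(312,180)),("scene",(205,240))):
    im=cv2.imread(f"pics/{cam}4.png"); H,S,V=cv2.split(cv2.cvtColor(im,cv2.COLOR_BGR2HSV))
    w=((S<60)&(V>130))|((H>90)&(H<130)&(S>50))
    print(rect(cam,blob(w,n,3),.0945))
E
```

```text
[ 0.44 -0.13 -1.52]
[-0.15  0.13 -1.74]
[-0.58 -0.34 -1.66] 28.65
(array([ 592.6, -253. ]), array([128.5,  84. ]), 5.46)
(array([ 614.4, -251.4]), array([80.6, 84.5]), 7.16)
```

View pics/c6.png

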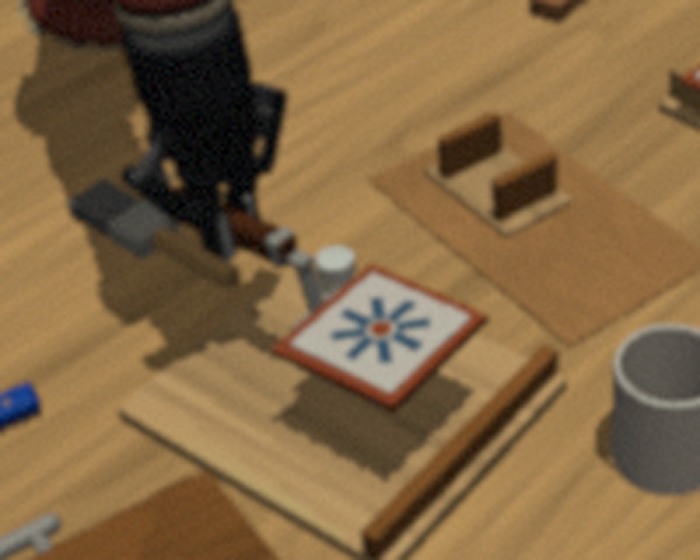

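```bash
cat >> sp.py <<'E'
BAY=np.array([.6003,.323]); PYAW=-4.0
def bay(a,z,P,b=0.): # edge a ahead of bay centre, b to the left
    c,s=np.cos(np.radians(PYAW)),np.sin(np.radians(PYAW))
    return edge_tcp(np.r_[BAY+[a*c-b*s,a*s+b*c],z],PYAW,P,E1)
E
python3 - <<'E'
from sp import *
line(edge_tcp(at(.044,.12),BYAW,5.4,E1),.12)
line(bay(.0365,.12,5.4,.0005),.16)
line(bay(.0365,.075,4.4,.0005),.1); arm.pause(.2); print(ft(),arm.read_time())
from station import snapshot; import cv2
cv2.imwrite("pics/top5.png",snapshot("top")); im=snapshot("scene"); cv2.imwrite("pics/scene5.png",im)
t=cv2.resize(cv2.imread("pics/top5.png")[150:250,110:200],None,fx=5,fy=5,interpolation=cv2.INTER_CUBIC)
cv2.imwrite("pics/c7.png",t)
from vis import *
for cam,n in (("top",(139,181)),("scene",(337,152))):
    im=cv2.imread(f"pics/{cam}5.png"); H,S,V=cv2.split(cv2.cvtColor(im,cv2.COLOR_BGR2HSV))
    w=((S<60)&(V>130))|((H>90)&(H<130)&(S>50))
    print(rect(cam,blob(w,n,3),.0865))
E
```

```text
[ 0.2514081  -0.02577082 -4.24132331] 33.875
(array([579.5, 323.1]), array([127. ,  85.7]), 0.3)
(array([522.8, 449.9]), array([206.4, 369.1]), 8.95)
```

View pics/c7.png

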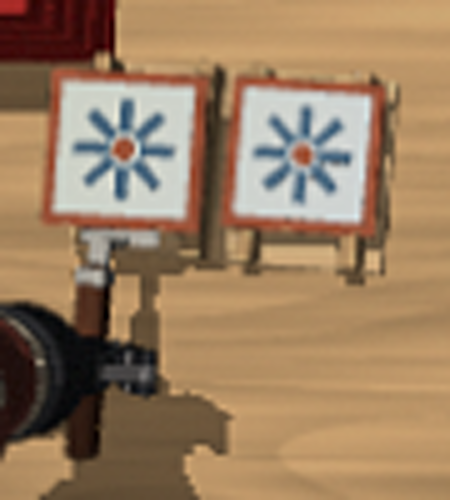

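```bash
python3 - <<'E'
from vis import *
for cam in ("top","scene"):
    im=cv2.imread(f"pics/{cam}5.png"); H,S,V=cv2.split(cv2.cvtColor(im,cv2.COLOR_BGR2HSV))
    w=(((S<45)&(V>130))|((H>90)&(H<130)&(S>50))).astype(np.uint8)
    o=cv2.morphologyEx(cv2.morphologyEx(w,cv2.MORPH_CLOSE,np.ones((3,3))),cv2.MORPH_OPEN,np.ones((9,9)))
    for c in cv2.findContours(o,cv2.RETR_EXTERNAL,cv2.CHAIN_APPROX_NONE)[0]:
        if len(c)>50 : 
            for z in (.0865,.047):
                r=rect(cam,c.reshape(-1,2),z)
                if max(r[1])<100: print(cam,z,c.mean((0,1)).round(1),r)
E
```

```text
top 0.0865 [170.  180.5] (array([597.5, 210.3]), array([79.4, 81.9]), 0.38)
top 0.047 [170.  180.5] (array([602.5, 218.7]), array([82.1, 84.7]), 0.38)
top 0.0865 [134.3 179.5] (array([600. , 324.3]), array([79.6, 83.2]), 0.41)
top 0.047 [134.3 179.5] (array([605. , 336.6]), array([82.3, 86. ]), 0.41)
scene 0.0865 [ 23.5 282. ] (array([ 390.8, -582.2]), array([34.5, 35.3]), 63.65)
scene 0.047 [ 23.5 282. ] (array([ 347. , -573.7]), array([36.5, 37.3]), 63.65)
```

```bash
python3 - <<'E'
from sp import *
b=-.0003
line(bay(.0365,.045,4.2,b),.08); arm.pause(.1); f0=ft(6)
z=.045
while z>.0295:
    z-=.001; line(bay(.0365,z,4.2,b),.02); d=ft(2)-f0
    print(round(z,4),np.round(d,2))
    if abs(d[0])>5 or abs(d[1])>5 or d[2]>5: break
print(arm.read_time())
from station import snapshot; import cv2
cv2.imwrite("pics/top6.png",snapshot("top")); im=snapshot("scene"); cv2.imwrite("pics/scene6.png",im)
cv2.imwrite("pics/c8.png",cv2.resize(im[90:210,250:400],None,fx=5,fy=5,interpolation=cv2.INTER_CUBIC))
E
```

```text
0.044 [ 0.36 -0.37  0.08]
0.043 [ 0.44 -0.17  0.11]
0.042 [-0.45 -0.68  0.33]
0.041 [ 0.15 -0.41  0.11]
0.04 [ 0.25 -0.1   0.39]
0.039 [ 0.02 -0.96 -0.03]
0.038 [-0.59 -0.83  0.08]
0.037 [-0.56 -1.1  -0.11]
0.036 [ 0.38 -1.01  1.2 ]
0.035 [-0.17 -0.3   0.93]
0.034 [-0.21 -0.72  1.77]
0.033 [-0.18 -0.25  1.78]
0.032 [-0.14 -0.32  1.89]
0.031 [-0.3  -0.22  1.45]
0.03 [ 0.3  -0.7   1.96]
0.029 [ 0.18 -0.78  2.07]
38.9083
```

View pics/c8.png

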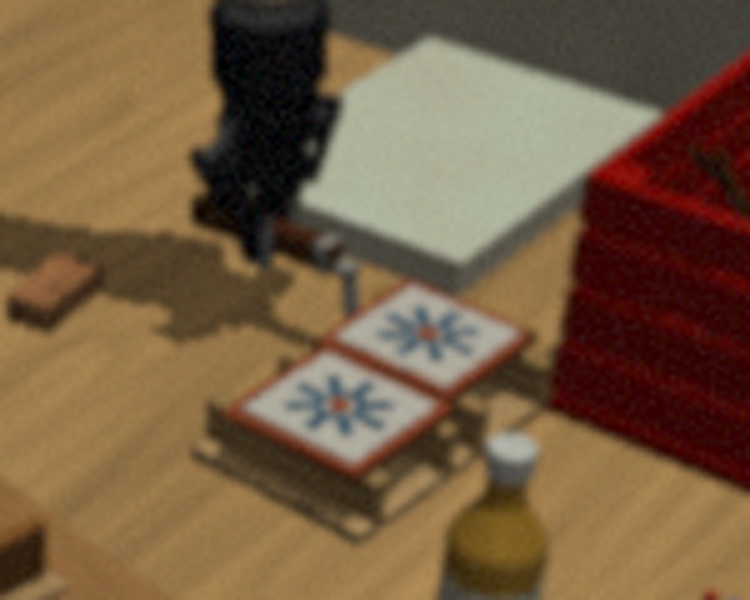

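```bash
python3 - <<'E'
from sp import *
b=-.0003
for a in (.01,-.03,-.085): line(bay(a,.029,4.2,b),.06); print(np.round(ft(3),2))
line(bay(-.085,.13,4.2,b),.15)
a=tcp(REST+[0,0,.10],RYAW); arm.movep(a[0].tolist(),a[1].tolist())
line(tcp(REST+[0,0,.006],RYAW),.12); arm.pause(.15); f0=ft(5); print("air",f0,arm.read_time())
z=.006
while z>-.0011:
    z-=.0007; line(tcp(REST+[0,0,z],RYAW),.02); d=ft(3)-f0; print(round(z,4),np.round(d,2))
    if d[2]>2.2: break
from station import snapshot; import cv2
print(arm.read_time()); np.save("z.npy",z)
cv2.imwrite("pics/top7.png",snapshot("top")); im=snapshot("scene"); cv2.imwrite("pics/scene7.png",im)
cv2.imwrite("pics/c9.png",cv2.resize(im[110:260,190:370],None,fx=4.2,fy=4,interpolation=cv2.INTER_CUBIC))
E
```

```text
[ 0.27 -0.19 -2.62]
[ 0.33 -0.49 -2.4 ]
[-0.33 -0.12 -2.49]
air [-0.2862498  -0.16765364 -2.29549988] 44.9083
0.0053 [ 0.14  0.   -0.31]
0.0046 [-0.07  0.43 -0.35]
0.0039 [ 0.7   0.45 -0.44]
0.0032 [-0.02 -0.2  -0.4 ]
0.0025 [ 0.55  0.04 -0.13]
0.0018 [ 0.41  0.29 -0.38]
0.0011 [ 0.71  0.34 -0.31]
0.0004 [0.08 0.62 1.36]
-0.0003 [-1.51  0.06  7.04]
47.3833
```

View pics/c9.png

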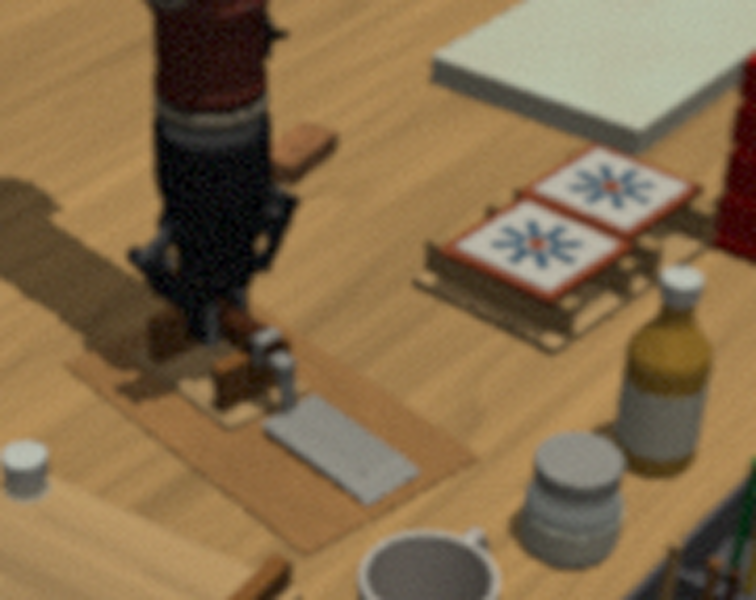

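```bash
python3 - <<'E'
from sp import *
line(tcp(REST+[0,0,.0004],RYAW),.02); arm.move_gripper(1.0); arm.pause(.2)
line(tcp(REST+[0,0,.15],RYAW),.12)
a=arm.read_joint_positions(); arm.move_j([-1.266, 0.615, -0.013, 1.423, 0.008, 1.103, -0.04]); arm.pause(.3)
print(arm.read_time())
from station import snapshot; from vis import *
near={"top":dict(t=(138,181),d=(170,181),b=(243,180)),"scene":dict(t=(333,155),d=(318,171),b=(272,222))}
for cam in near:
    im=snapshot(cam); cv2.imwrite(f"pics/{cam}8.png",im); H,S,V=cv2.split(cv2.cvtColor(im,cv2.COLOR_BGR2HSV)); n=near[cam]
    w=((S<60)&(V>130))|((H>90)&(H<130)&(S>50))
    for k in "td": print(cam,k,rect(cam,blob(w,n[k],3),.047))
    print(cam,"blade",rect(cam,blob((S<50)&(V>110),n["b"]),.011))
    dk=(V<105)&((H<11)|(H>170))&(S>60)
    if cam=="top": print("handle",rect(cam,blob(dk,(238,218)),.065))
t=cv2.imread("pics/top8.png")[145:250,120:350]; s=cv2.imread("pics/scene8.png")[130:290,130:370]
cv2.imwrite("pics/c10.png",np.vstack([cv2.resize(t,(600,274)),cv2.resize(s[:,:],(600,326))]))
E
```

```text
52.7333
top t (array([600.3, 322.1]), array([85.3, 84.4]), 86.93)
top d (array([602.4, 218.7]), array([83.9, 85.5]), 86.58)
top blade (array([602. , -19.2]), array([ 47.9, 119.6]), 82.85)
handle (array([485.1,  -4. ]), array([ 16.2, 103.9]), 82.72)
scene t (array([602. , 320.2]), array([82. , 82.1]), 87.5)
scene d (array([604.1, 216.7]), array([83.8, 82.1]), 86.35)
scene blade (array([615.8, -22.7]), array([ 46.1, 104.4]), 79.27)
```

View pics/c10.png

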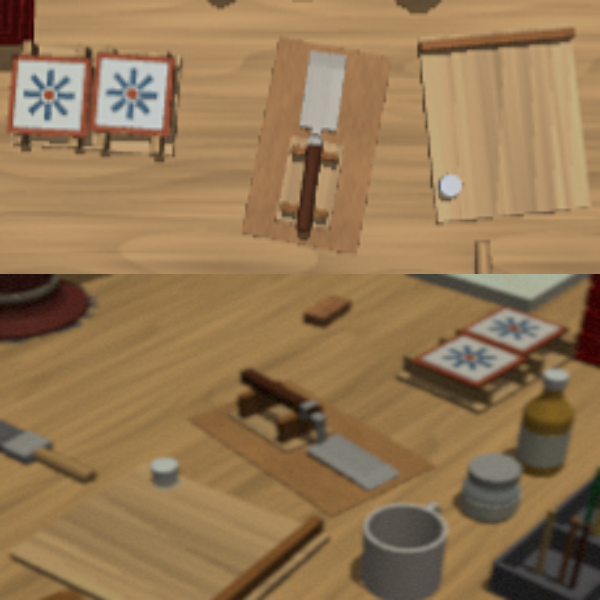

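```bash
python3 -c "
from station import ticket; print(ticket.finish_job())"
```

```text
the job is handed in; nothing more can be done
None
```

The tile is in the empty bay, the spatula is back on its rest, and I handed the job in at about 53 s of the 72 s allowed. No verdict was reported.

- **Pick-up:** I felt the board with the blade edge. The edge is about 7 mm lower than nominal, so the blade is bent down roughly 4°. I slid it under with wrist forces of at most about 3.5 N. The tile slid about 16 mm, up against the fence, while the blade went in. I then lifted it clear and carried it almost level.
- **Tile in the rack:** it settled on the bearers with the wrist force changing by only about 2 N. By my camera estimate it lies within about 3 mm of the bay centre and about 1° of square. The two views differ by about 2 mm, which matches the calibration.
- **Spatula:** it is within about 3 mm and 1° of where it started, and the picture shows the handle on both bars. It peaked at about 7 N on the rest as I set it down; I eased off before letting go.
- **Everything else:** the dry tile measures the same as at the start. The pot, jar, bottle, mug, brush and block look unmoved in the last picture; I did not measure those.

Two checks were incomplete. Some camera fits merged the tile with the blade, so while it was on the blade I re-read the tile's position from its far edge or from a cleaned-up mask. I did not measure the final tilt of the tile or handle; I only judged it from the pictures.

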